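Lock a crank into the leaf drill jig and hold it down

ROBOT

A 6-joint arm with a two-finger parallel gripper is mounted at the origin on a cart in front of the work surface, level with it; the furniture and walls round the work are solid. World frame = base frame: x ahead of the robot, y to its left, z up, the work surface at z = 0. Lengths are in mm, angles in rad, forces in N, time in s.
With the tool pointing down it reaches from about 350 to 875 mm from the base axis. Payload 4.2 kg.
Tool frame: the origin (TCP) lies midway between the tips of the shut fingers; the grasp point (between the pads) lies 19 mm behind it; z points along the fingers, y is the line along which they close (so a half turn about z gives the same grasp; the last joint's range is limited). The gripper opens to 85 mm and grips with 20 to 120 N. Pads are 22 mm wide; open, the fingers measure 114 mm over their backs; the gripper's body (76 mm by 85 mm) begins 54 mm behind the grasp point. The pads swing forward as they close: fully open they stand 13 mm farther back than shut.
Start: joints at [1.444, 0.385, 0.008, 0, -1.194, -0.259], TCP at [235.155, 579.052, 231.312] pointing down, gripper open.
Joint ranges: [-3.14, 3.14], [-1.21, 2.06], [-1.07, 1.41], [-3.16, 2.05], [-2.99, -0.16], [-3.1, 3.1]. Speed limits (rad/s): [2.79, 2.79, 3.14, 3.14, 3.14, 3.14].

INTERFACE

Orientations are given as a unit quaternion [x, y, z, w].
In Python, from bench import read_state, get_image, job_done gives the robot as it stands.
- The arm moves only by the shell command python3 -m jog 'ROWS'. ROWS is JSON, a list of rows, each a list of 3 entries, a list of its own where there are three numbers: the shift along the world's x, y, z scaled (see below), then the turn, a rotation vector about the world's x, y, z scaled (see below), then the gripper's target within -1 to 1 (shut at 1, half-way at 0, fully open at -1). In form: [[[x, y, z], [wx, wy, wz], claw], ...]. A call has 1 to 20 rows; each row is the pose to reach, as a shift and turn from the pose commanded when the call began; what a row does not reach only later rows make up. The controller multiplies each number of a shift by 10 cm and each number of a turn by 120 degrees. A row lasts 1/10 s, in which the tool goes at most 50 mm and 8.59 degrees, less where a joint would pass 70% of its speed; a pose out of reach is approached as far as the arm can. A call with a number of a shift or a turn outside -1 to 1 is refused whole. A call with a gripper value outside its range is refused whole. The fingers move at their own pace and stop on an object; the grip force is fixed at half the most. Time passes only in rows, so rows that repeat a pose let the fingers close. It gives the time, the measured TCP pose, the force, the opening and the grip force at its end, in the units of the state.
- read_state(): the state, without advancing time (a new reading comes with each control period).
- get_image(name): name is "side" or "top"; returns a dict with "frame" (400x640x3 uint8, red, green, blue), "range_z" (400x640 float32, mm along the optical axis (not along the pixel's ray), 0 where there is no reading), "fx", "fy", "cx", "cy" (pixels), "R" (3x3) and "t" (3): a world point X has camera coordinates R X + t. Camera axes: x right, y down, z forward; pixel columns grow to the right and rows downward; lengths in mm; the calibration is good to about 2 mm. A picture is of the moment at which its call begins.
- job_done(): hands the job in; it is judged then, once.
The state is a dict: "clock": time; "joints": joint angles; "joint_vel": joint speeds; "joint_efforts": joint torques, N m; "position": TCP position; "ee_rot": TCP orientation; "contact_force": force on the tool from outside, world axes, zero at the start; "wrist_torque": the same for the moment, N m; "gripper_width": finger opening in mm; "grasp_force": force on a finger pad.
Only numpy, scipy, OpenCV 4.12 (cv2) and the standard library are available. Lean on these libraries where they do the work, as an engineer would, in place of code of your own. Each camera call takes 0.05 s, during which the arm holds its last target. There are 200 camera calls.

TASK

The stripped pedal eye of this crank is about to be drilled out. Swing the jig's hinged leaf down onto the crank, pull the black-handled lock pin out of its spring-ball parking hole and push it fully home through the lined-up holes of the two cheeks and the leaf's eye. Then let go of the pin, press the red thumb pad of the leaf down firmly to take up the pin's play, and finish still pressing; leave the crank in its nest and the pedal, hex key and oil bottle alone.

Things in the scene. Friction and masses are not known exactly. Their poses are not given: they have to be found in the camera images.
- jig: Leaf drill jig bolted to the bench, green base 172 x 104 x 12 mm, 34 mm wide tail to y -188 under the crank. Origin on the bench below the crank's pedal eye; x points from the clevis (near the robot) to the hinge, y along the hinge to the side the pin is worked from, z up. 'Jig' coordinates are mm in this frame.
- park_mouth (a point): Mouth centre of the parking hole (11 mm bore along jig y; jig -39, 40, 38) in a block x -51 to -27, y -20 to 40, top z 50. The pin starts fully in it and comes out along jig +y: a spring ball in its groove makes the pull stiff (about 15 N) at first (4 to 8 mm) and drags for 15 mm more. The tip is clear after 66 mm.
- lock_mouth (a point): Mouth centre of the lock hole on the outer (+y) face of the +y cheek (jig -68, 26, 62). The clevis is two cheeks 28 mm (x) by 12 mm (y), tops at z 76, gap y -14 to 14, with 12 mm holes along y. The pin goes in here along jig -y through cheek, leaf eye and cheek, 52 mm in all.
- leaf (a joint): Hinged leaf, rad: 0 shut on the crank, grows as it opens up and back, 1.57 upright. Stiff hinge (0.32 N m), stays where left. Plate 68 mm wide, 12 mm thick about the hinge plane, to 114 mm from the axis; then an eye 24 mm wide, 26 mm high, 12 mm hole 128 mm from the axis, end at 143 mm. Shut, the eye lines up between the cheeks.
- leaf_hinge (a point): On the hinge axis (along jig y), middle of the leaf: jig 60, 0, 62. Its axes turn with the leaf.
- leaf_pad (a point): Middle of the surface of the red thumb pad (34 mm along the leaf, 44 mm along y) on the leaf's outer face, its top when shut: 93 mm from the hinge axis, 9 mm outside the hinge plane. Shut: jig -33, 0, 71. Nearer the hinge (60 mm from the axis) a 26 mm drill bush stands 4 mm proud of the plate; it is what rests on the crank.
- pin_grip (a point): Middle of the lock pin's black handle: 16 mm wide (jig x), 46 mm long (jig y), 18 mm high. At the start its axes are the jig's: handle to +y, shank to -y. Parked: jig -39, 67, 37.5.
- pin_shoulder (a point): On the pin's axis where the 18 mm collar (4 mm thick, next to the handle) meets the shank, 27 mm from the handle's middle. Shank 10 mm thick, 66 mm long, the last 11 mm tapering to 4 mm. Fully home, the shoulder lies on the mouth of the hole; parked, the axis lies about 0.5 mm below the hole's centre.
- crank: Grey metal bicycle crank, 195 x 34 x 12 mm, loose in the jig's nest of short dowels under the leaf, pedal eye below the drill bush, the rest out along the tail (jig -y). Origin at the middle of its underside (jig 0, -81, 42), top at z 54. Stays there.
- pedal: Black flat pedal with orange reflectors, 88 x 122 x 22 mm, lying loose to the left of the jig; origin at the middle of its underside. Leave alone.
- hexkey: L-shaped dark hex key, 44 x 114 x 8 mm, lying loose left and in front of the jig; origin at the middle of its underside. Leave alone.
- oil_mid (a point): Black and yellow oil bottle, 46 mm in diameter, 155 mm high, standing to the right of the jig; this point is on its axis 60 mm up. Leave alone.

How it is judged (in metres and radians):
On the way, in this order (a step that is already met when the one before it is completed fails the run):
1. the leaf is down on the crank and the pin has been pulled right out of its parking hole (value of joint leaf below 0.04 rad and distance between pin_shoulder and park_mouth above 0.064 m), for 0.1 s.
2. the pin is fully home through both cheeks and the leaf's eye (value of joint leaf below 0.03 rad and y of pin_shoulder in the frame of lock_mouth between -0.004 and 0.004 m and distance between pin_shoulder and lock_mouth below 0.006 m and angle between the y axis of pin_shoulder and the y axis of jig, either way round below 0.12 rad), for 0.1 s.
At the end, for the whole second after the job is handed in: Leaf shut on the crank (0.012 rad), pin through both cheeks and the eye, its shoulder within 6 mm of the cheek's hole mouth, square and not held; crank in its nest (5 mm along, 3 mm up); fingers still press the leaf at its pad, and the leaf the crank, each with over 5 N (value of joint leaf between -0.02 and 0.012 rad and distance between pin_shoulder and lock_mouth below 0.006 m and angle between the y axis of pin_shoulder and the y axis of jig, either way round below 0.12 rad and contact force between each of the arm, the fingers and pin below 0.5 N and contact force between the fingers and leaf above 5 N and contact force between leaf and crank above 5 N and z of crank in the frame of jig between 0.039 and 0.045 m and y of crank in the frame of jig between -0.086 and -0.076 m and horizontal distance between the grasp point and leaf_pad below 0.04 m); the arm keeps its last pose, push and grip.
It fails at once if the pedal, the hex key or the oil bottle was shifted by more than 2 cm (distance of any of pedal, hexkey, oil_mid from where it was at the start of the episode above 0.02 m).
It fails at once if the crank was pulled out of its nest (z of crank in the frame of jig above 0.055 m).
It also fails if it takes over 61 s, if anything falls off the work surface, if the arm or the gripper's body presses on something with over 40 N, if the wrist force passes 120 N, or if a joint passes its speed limit or range.

## Working session

There is one attempt and no reset: what is moved stays moved. The work goes in short steps, Python scripts to look and compute and a shell command to move; the robot and the scene stay as the last step left them, time stands still between calls to the robot, and variables do not carry over. Pictures are saved under pics/ and viewed, at most 10 in all, crops included, and the job is handed in when it is done.

```bash
mkdir -p pics; ls; python3 - <<'E'
from bench import *
import cv2,numpy as np
s=read_state();print(s)
ims=[]
for n in("top","side"):
    d=get_image(n);np.savez(f"pics/{n}0.npz",**d)
    cv2.imwrite(f"pics/{n}0.png",d["frame"][:,:,::-1]);print(n,d["fx"],d["fy"],d["cx"],d["cy"],d["R"],d["t"])
E
```

```text
pics
{'clock': 0.0, 'joints': array([ 1.44359380e+00,  3.85581156e-01,  6.58686794e-03, -5.04762115e-04,
       -1.19399978e+00, -2.58609300e-01]), 'joint_vel': array([-0.00246288, -0.00227271, -0.00131015, -0.00112759, -0.00059973,
        0.00068818]), 'joint_efforts': array([-1.04286278e-04, -3.92285943e+01,  1.88402259e+01,  4.18636411e+00,
       -4.56016656e-03,  9.88057636e-08]), 'position': array([234.94811319, 578.50989377, 230.19063966]), 'ee_rot': array([ 9.81432806e-01, -1.91802985e-01, -1.61920278e-04,  1.11189865e-03]), 'contact_force': array([0.12132574, 1.10894276, 1.23875545]), 'wrist_torque': array([ 0.01339311, -0.00354501,  0.01500697]), 'grasp_force': 0.0, 'gripper_width': 85.25686688459601}
top 385.8074737925375 385.8074737925375 321.51384035814107 197.8246990475682 [[-1.84353907e-01 -9.82859501e-01  9.15337559e-04]
 [-9.62154643e-01  1.80280010e-01 -2.04346669e-01]
 [ 2.00679048e-01 -3.85528030e-02 -9.78898157e-01]] [104.05506015 550.96691129 926.50331487]
side 404.99796079068994 404.99796079068994 310.07390634720696 191.48663138873573 [[ 0.99313508 -0.11469488  0.02297396]
 [-0.0287449  -0.42968011 -0.90252354]
 [ 0.11338628  0.8956674  -0.43002728]] [-554.91026653  111.85257062 1082.93652313]
```

View pics/top0.png

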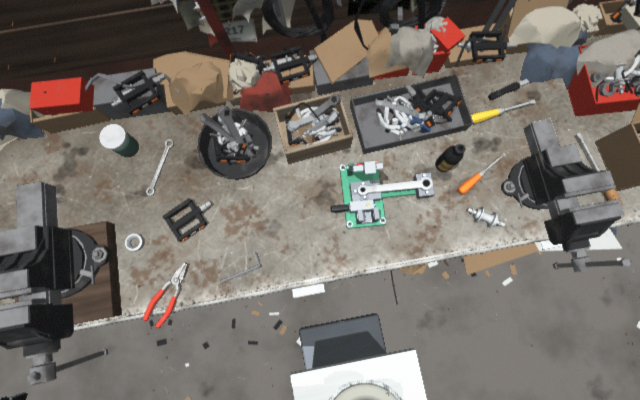

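View pics/side0.png

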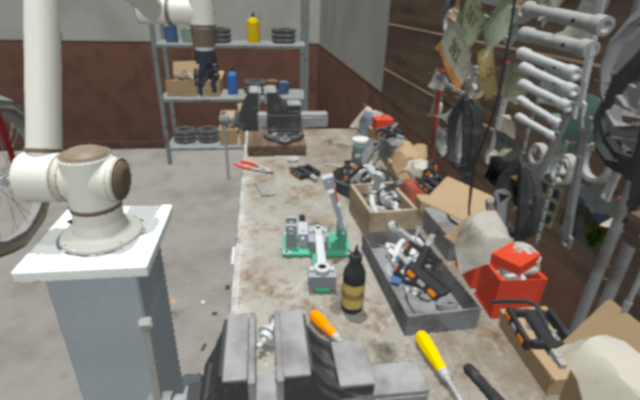

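Top view: jig at about (340–435, 160–228), black pin handle at (340,208), leaf upright at (366,167), hex key (240,268), pedal (186,220), bottle (450,158). I'll zoom in on the jig.

```bash
cat > h.py <<'E'
import numpy as np,cv2
from bench import *
def load(f): return dict(np.load(f))
def cloud(d):
    z=d["range_z"];v,u=np.mgrid[:z.shape[0],:z.shape[1]]
    C=np.stack([(u-d["cx"])/d["fx"]*z,(v-d["cy"])/d["fy"]*z,z],-1)
    return (C-d["t"])@d["R"]
def ray(d,u,v,h):
    r=d["R"].T@np.array([(u-d["cx"])/d["fx"],(v-d["cy"])/d["fy"],1]);o=-d["R"].T@d["t"]
    return o+r*(h-o[2])/r[2]
def proj(d,X):
    c=np.asarray(X)@d["R"].T+d["t"];return np.stack([c[...,0]/c[...,2]*d["fx"]+d["cx"],c[...,1]/c[...,2]*d["fy"]+d["cy"]],-1)
E
python3 - <<'E'
from h import *
d=load("pics/top0.npz");P=cloud(d)
f=d["frame"];hsv=cv2.cvtColor(f,cv2.COLOR_RGB2HSV)
g=cv2.inRange(hsv,(65,90,60),(90,255,255))
g[:150]=0;g[235:]=0
c,_=cv2.findContours(g,0,2);pts=np.vstack(c)
r=cv2.minAreaRect(pts);b=cv2.boxPoints(r);print(r,[ray(d,*q,12).round(1) for q in b])
for q in [(340,208),(363,190),(427,184),(366,167),(350,203)]:print(q,P[q[1],q[0]].round(1))
a=cv2.resize(f[150:235,320:445],None,fx=6.4,fy=6.4,interpolation=cv2.INTER_CUBIC)
s=load("pics/side0.npz");b=cv2.resize(s["frame"][165:300,270:375],None,fx=4.4,fy=4.4,interpolation=cv2.INTER_CUBIC)
cv2.imwrite("pics/a.png",a[:,:,::-1]);cv2.imwrite("pics/b.png",b[:,:,::-1])
for q in [(302,225),(326,180),(318,235)]:print(q,cloud(s)[q[1],q[0]].round(1))
E
```

```text
((378.77874755859375, 193.5655517578125), (62.2885856628418, 72.79074096679688), 84.80557250976562) [array([648. , -65.9,  12. ]), array([ 629.9, -263.7,   12. ]), array([ 461.1, -238.8,   12. ]), array([479.2, -47.7,  12. ])]
(340, 208) [527.9 -41.3  46.7]
(363, 190) [ 562.2 -108.1   52.5]
(427, 184) [ 547.3 -273.6   52.6]
(366, 167) [ 582.5 -103.5  196.7]
(350, 203) [535.4 -68.7  49.7]
(302, 225) [526.9 -83.8  51.2]
(326, 180) [ 578.3 -120.6  193. ]
(318, 235) [ 560.5 -143.2   55.9]
```

View pics/a.png

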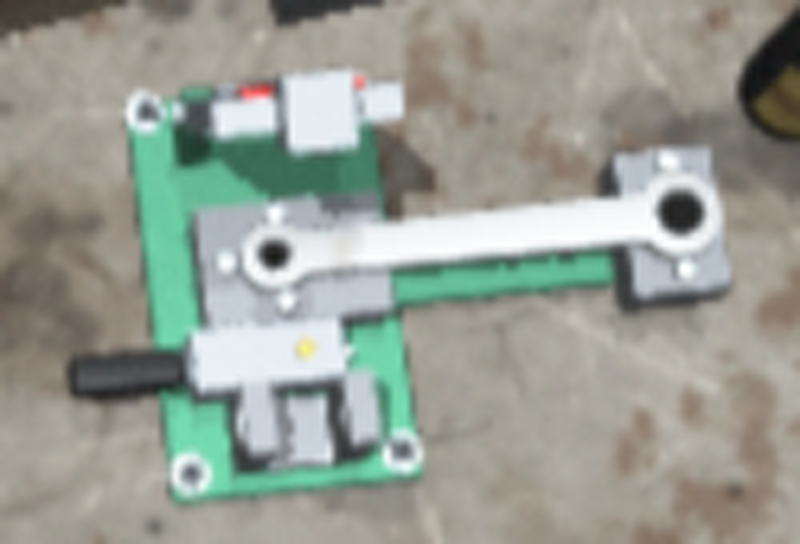

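View pics/b.png

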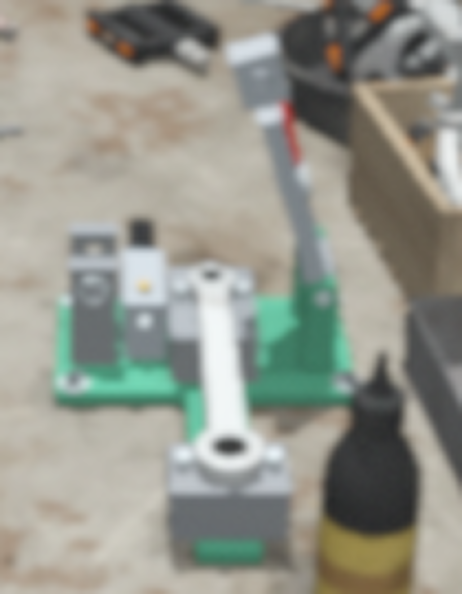

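Crops: crank holes at crop (273,255) and (680,210); parking block top corners about (188,335), (193,392), (343,318), (347,374); the leaf is nearly upright, leaning slightly towards the robot, with its red pad on the far side. Next I'll fit the jig pose.

```bash
cat >> h.py <<'E'
def fit(jp,wp):
    a=jp[:,:2]-jp[:,:2].mean(0);b=wp[:,:2]-wp[:,:2].mean(0)
    th=np.arctan2((a[:,0]*b[:,1]-a[:,1]*b[:,0]).sum(),(a*b).sum())
    R=np.array([[np.cos(th),-np.sin(th)],[np.sin(th),np.cos(th)]])
    return th,R,wp[:,:2].mean(0)-R@jp[:,:2].mean(0)
E
python3 - <<'E'
from h import *
d=load("pics/top0.npz")
J=np.array([[0,0,54],[0,-161.5,54],[-27,40,50],[-51,40,50],[-27,-20,50],[-51,-20,50],[-39,90,46.5],[-39,90,46.5]],float)
A=np.array([[273,255],[680,210],[188,335],[193,392],[343,318],[347,374],[70,376],[70,376]])/6.4+[320,150]-0.42
W=np.array([ray(d,*q,j[2]) for q,j in zip(A,J)])
th,R,t=fit(J,W);print(th,np.degrees(th),t);print((W[:,:2]-(J[:,:2]@R.T+t)).round(1))
th2=np.arctan2(*(W[0]-W[1])[[0,1]]);print("crank yaw",-th2)
P=cloud(d)
inv=lambda X:np.concatenate([(X[...,:2]-t)@R,X[...,2:]],-1)
Q=inv(P)
m=(abs(Q[...,0])<110)&(abs(Q[...,1])<60)&(Q[...,2]>5)&(P[...,2]<260)
for lo,hi in[(8,16),(48,52),(52,60),(72,80),(150,260)]:
    k=m&(Q[...,2]>lo)&(Q[...,2]<hi);print(lo,hi,k.sum(),np.percentile(Q[k],[2,50,98],axis=0).round(1).tolist())
s=load("pics/side0.npz");S=inv(cloud(s))
for lo in range(80,215,15):
    k=(abs(S[...,0]-30)<80)&(abs(S[...,1])<45)&(S[...,2]>lo)&(S[...,2]<lo+15)
    if k.sum():print("side",lo,k.sum(),np.percentile(S[k],[5,50,95],axis=0).round(1).tolist())
for n,(u,v) in dict(pedal=(186,220),hex=(240,268),bottle=(452,155)).items():print(n,ray(d,u,v,20),P[v,u])
E
```

```text
-0.0731716813658335 -4.192428522138311 [ 563.39902067 -109.11743124]
[[ 0.3  2.9]
 [ 0.1 -1.1]
 [-0.8  0.6]
 [ 0.1  1.5]
 [-1.  -2. ]
 [ 0.3 -0.5]
 [ 0.5 -0.8]
 [ 0.5 -0.8]]
crank yaw -0.07250881820459852
8 16 924 [[-87.5, -52.5, 8.4], [-0.8, 15.4, 11.6], [73.1, 50.4, 15.0]]
48 52 235 [[-51.3, -51.1, 48.1], [-33.9, 4.6, 49.9], [9.3, 39.4, 51.9]]
52 60 204 [[-80.1, -57.1, 52.1], [-1.7, -12.5, 54.1], [51.5, 32.9, 58.0]]
72 80 115 [[-80.9, -25.8, 72.8], [-66.9, 13.6, 75.6], [-53.3, 25.4, 78.6]]
150 260 262 [[7.1, -32.2, 162.4], [24.2, 3.3, 192.2], [38.0, 32.8, 202.5]]
side 80 30 [[49.4, -35.9, 80.4], [54.9, -32.7, 85.7], [62.1, -1.1, 93.8]]
side 95 34 [[43.9, -35.5, 96.2], [51.2, -33.6, 101.9], [56.4, -6.7, 109.4]]
side 110 36 [[38.4, -35.3, 112.1], [45.8, -32.6, 118.3], [52.8, -9.3, 124.6]]
side 125 39 [[33.4, -35.4, 125.6], [40.9, -32.7, 130.9], [50.2, -4.7, 138.1]]
side 140 45 [[29.8, -35.8, 141.1], [39.2, -32.3, 148.2], [46.0, -13.4, 153.9]]
side 155 47 [[24.4, -36.3, 157.0], [33.7, -31.5, 163.0], [40.1, -9.1, 169.7]]
side 170 93 [[13.9, -31.3, 170.3], [26.0, -11.1, 176.5], [37.3, 2.8, 183.2]]
side 185 76 [[8.4, -13.0, 186.5], [17.9, -10.1, 195.7], [33.9, 10.4, 199.4]]
side 200 25 [[20.7, -10.9, 200.1], [26.2, -1.3, 201.4], [31.0, 9.8, 203.4]]
pedal [575.29724598 358.41160701  20.        ] [575.14289182 358.17872396  20.72792658]
hex [426.92059099 237.22020826  20.        ] [428.28968717 241.49771865  -1.53095816]
bottle [ 619.66049379 -370.12834276   20.        ] [ 596.61387698 -333.36852705  109.87341722]
```

```bash
R='[[0.57,-0.99,0.1],[0,0,-0.086],1]'
python3 -m jog '[[[0.57,-0.99,0.1],[0,0,-0.086],1],[[0.57,-0.99,0.1],[0,0,-0.086],1],[[0.57,-0.99,0.1],[0,0,-0.086],1]]'
python3 -m jog '[[[0.57,-0.99,0.1],[0,0,-0.086],1],[[0.57,-0.99,0.1],[0,0,-0.086],1],[[0.57,-0.99,0.1],[0,0,-0.086],1]]'
python3 -m jog '[[[0.57,-0.99,0.1],[0,0,-0.086],1],[[0.57,-0.99,0.1],[0,0,-0.086],1],[[0.57,-0.99,0.1],[0,0,-0.086],1]]'
python3 -m jog '[[[0.57,-0.99,0.1],[0,0,-0.086],1],[[0.57,-0.99,0.1],[0,0,-0.086],1],[[0.57,-0.99,0.1],[0,0,-0.086],1]]'
```

```text
clock: 0.4
position: [293.3, 476.6, 241.5]
ee_rot: [0.96, -0.281, -0.0, 0.001]
contact_force: [-0.8, 0.4, -0.4]
gripper_width: 44.1
grasp_force: 0.0
clock: 0.7
position: [350.2, 378.0, 251.7]
ee_rot: [0.931, -0.366, -0.0, 0.0]
contact_force: [0.3, 0.5, 0.4]
gripper_width: 0.6
grasp_force: 0.0
clock: 1.0
position: [407.2, 279.5, 261.6]
ee_rot: [0.894, -0.448, 0.0, -0.0]
contact_force: [-0.4, 0.3, -0.7]
gripper_width: 0.2
grasp_force: 0.0
clock: 1.3
position: [464.5, 180.9, 271.5]
ee_rot: [0.85, -0.527, 0.0, -0.0]
contact_force: [-0.6, 0.5, -1.1]
gripper_width: 0.0
grasp_force: 0.0
```

```bash

python3 -m jog '[[[0.57,-0.99,0.1],[0,0,-0.086],1],[[0.57,-0.99,0.1],[0,0,-0.086],1],[[0.57,-0.99,0.1],[0,0,-0.086],1]]' >/dev/null
python3 -m jog '[[[0.57,-0.99,0.1],[0,0,-0.086],1],[[0.57,-0.99,0.1],[0,0,-0.086],1],[[0.57,-0.99,0.1],[0,0,-0.086],1]]' >/dev/null
python3 -m jog '[[[0.57,-0.99,0.1],[0,0,-0.086],1],[[0.57,-0.99,0.1],[0,0,-0.086],1],[[0.57,-0.99,0.1],[0,0,-0.086],1]]'
python3 -m jog '[[[0,0,-0.5],[0,0,0],1],[[0,0,-1],[0,0,0],1],[[0,0,-1],[0,0,0],1]]'
python3 - <<'E'
from h import *
print(read_state()["joints"])
for n in("top","side"):
    d=get_image(n);np.savez(f"pics/{n}1.npz",**d)
s=load("pics/side1.npz");t=load("pics/top1.npz")
a=np.hstack([cv2.resize(t["frame"][130:235,320:445],(476,400)),cv2.resize(s["frame"][150:280,270:375],(323,400))])
cv2.imwrite("pics/c.png",a[:,:,::-1])
E
```

```text
clock: 2.2
position: [635.8, -116.1, 300.1]
ee_rot: [-0.679, 0.734, 0.0, -0.0]
contact_force: [0.2, 0.4, -1.0]
gripper_width: -0.0
grasp_force: 0.0
clock: 2.5
position: [629.0, -112.3, 192.7]
ee_rot: [-0.68, 0.733, 0.007, -0.006]
contact_force: [0.1, 0.3, -1.8]
gripper_width: 0.2
grasp_force: 0.0
[ 0.07445734  0.44431696  0.00398255 -0.0038556  -1.14801595 -0.14848538]
```

View pics/c.png

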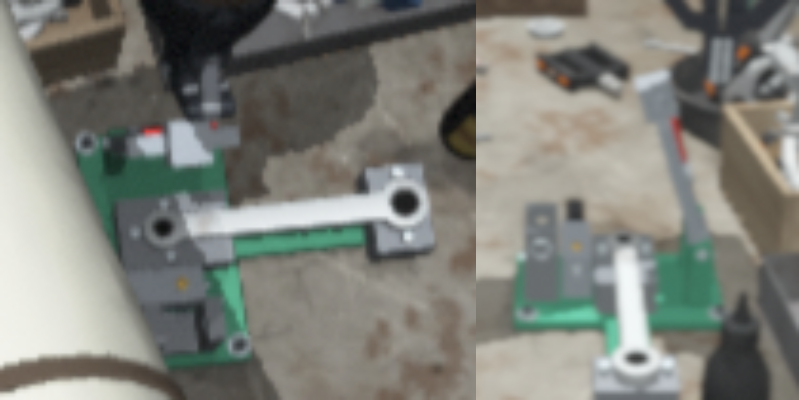

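The tool is behind the leaf, with the pin and crank undisturbed. Lowering, then sweeping the leaf down.

```bash

python3 -m jog '[[[0,0,-0.46],[0,0,0],1],[[0,0,-0.46],[0,0,0],1],[[-0.14,0,-0.46],[0,0,0],1],[[-0.22,0.01,-0.49],[0,0,0],1],[[-0.30,0.02,-0.52],[0,0,0],1],[[-0.39,0.03,-0.55],[0,0,0],1],[[-0.47,0.03,-0.60],[0,0,0],1],[[-0.55,0.04,-0.65],[0,0,0],1],[[-0.62,0.04,-0.72],[0,0,0],1],[[-0.68,0.05,-0.79],[0,0,0],1]]'
python3 -m jog '[[[-0.05,0.01,-0.08],[0,0,0],1],[[-0.10,0.01,-0.16],[0,0,0],1],[[-0.14,0.01,-0.25],[0,0,0],1],[[-0.17,0.02,-0.33],[0,0,0],1],[[-0.20,0.02,-0.40],[0,0,0],1],[[-0.21,0.02,-0.45],[0,0,0],1]]'
python3 -m jog '[[[0,0,-0.03],[0,0,0],1],[[0,0,-0.06],[0,0,0],1],[[0,0,-0.06],[0,0,0],1]]'
```

```text
clock: 3.6
position: [565.3, -108.9, 121.8]
ee_rot: [-0.68, 0.733, 0.0, -0.0]
contact_force: [0.1, -0.5, 2.2]
gripper_width: 0.5
grasp_force: 1.1
clock: 4.2
position: [545.0, -106.9, 76.4]
ee_rot: [-0.68, 0.733, 0.0, -0.0]
contact_force: [0.6, 0.8, 1.5]
gripper_width: -0.0
grasp_force: 0.7
clock: 4.5
position: [545.0, -106.9, 71.1]
ee_rot: [-0.68, 0.733, 0.0, -0.0]
contact_force: [0.8, -0.6, -0.1]
gripper_width: 0.1
grasp_force: 0.0
```

```bash

python3 -m jog '[[[0,0,-0.01],[0,0,0],1],[[0,0,-0.02],[0,0,0],1],[[0,0,-0.02],[0,0,0],1]]'
python3 -m jog '[[[0,0,-0.01],[0,0,0],1],[[0,0,-0.02],[0,0,0],1],[[0,0,-0.02],[0,0,0],1]]'
python3 - <<'E'
from h import *
for n in("side",):
    d=get_image(n);np.savez(f"pics/{n}2.npz",**d)
E
```

```text
clock: 4.8
position: [545.2, -106.9, 70.9]
ee_rot: [-0.68, 0.733, -0.0, -0.0]
contact_force: [-3.9, 1.7, 11.1]
gripper_width: -0.1
grasp_force: 5.6
clock: 5.1
position: [545.2, -107.0, 70.8]
ee_rot: [-0.68, 0.733, -0.0, -0.0]
contact_force: [-7.9, 2.8, 20.9]
gripper_width: 0.1
grasp_force: 10.7
```

```bash

python3 -m jog '[[[0,0,0.4],[0,0,0],1],[[0,0.1,0.5],[0,0,0],0],[[-0.16,0.675,0.5],[0,0,0],-0.4],[[-0.16,0.675,0.5],[0,0,0],-0.4],[[-0.16,0.675,0.5],[0,0,0],-0.4],[[-0.16,0.675,0.5],[0,0,0],-0.4]]'
python3 - <<'E'
from h import *
d=load("pics/top0.npz");P=cloud(d);f=d["frame"].astype(int)
m=(f.max(-1)<75)&(abs(P[...,0]-528)<30)&(abs(P[...,1]+40)<40)&(P[...,2]>25)
v,u=np.where(m);print(m.sum(),u.min(),u.max(),v.min(),v.max(),ray(d,u.mean(),v.mean(),46.5),P[m].mean(0))
for n in("top","side"):
    d=get_image(n);np.savez(f"pics/{n}3.npz",**d)
s=load("pics/side3.npz");t=load("pics/top3.npz")
a=np.hstack([cv2.resize(t["frame"][130:235,300:425],(476,400)),cv2.resize(s["frame"][150:280,270:375],(323,400))])
cv2.imwrite("pics/d.png",a[:,:,::-1])
E
```

```text
clock: 5.75
position: [529.2, -39.4, 117.1]
ee_rot: [-0.68, 0.733, 0.0, -0.0]
contact_force: [-0.7, 0.5, -0.0]
gripper_width: 59.7
grasp_force: 0.0
60 331 348 205 211 [527.88571994 -39.63898866  46.5       ] [528.35503303 -39.87316789  43.65682271]
```

View pics/d.png

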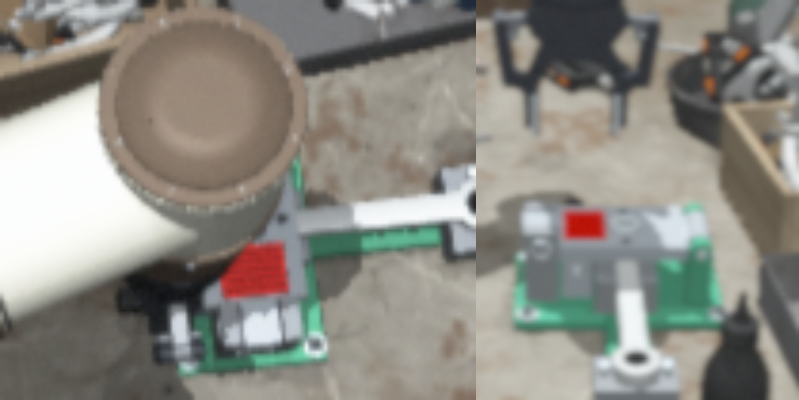

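The leaf is shut (red pad on top, eye between the cheeks), and the open gripper is over the handle.

```bash

python3 -m jog '[[[-0.01,0,-0.4],[0,0,0],-0.4],[[-0.01,0,-0.8],[0,0,0],-0.4],[[-0.01,0,-0.985],[0,0,0],-0.4],[[-0.01,0,-0.985],[0,0,0],-0.4]]'
python3 -m jog '[[[0,0,0],[0,0,0],1],[[0,0,0],[0,0,0],1],[[0,0,0],[0,0,0],1],[[0,0,0],[0,0,0],1],[[0,0,0],[0,0,0],1],[[0,0,0],[0,0,0],1]]'
```

```text
clock: 6.25
position: [526.0, -40.8, 15.7]
ee_rot: [-0.679, 0.734, 0.002, -0.003]
contact_force: [0.1, -0.9, 0.0]
gripper_width: 59.8
grasp_force: 0.0
clock: 6.85
position: [530.0, -39.3, 20.2]
ee_rot: [-0.68, 0.733, -0.001, 0.002]
contact_force: [1.5, -1.1, 6.5]
gripper_width: 15.2
grasp_force: 60.8
```

```bash

python3 -m jog '[[[0,0,0],[0,0,0],1],[[0,0,0],[0,0,0],1],[[0,0,0],[0,0,0],1]]'
```

```text
clock: 7.15
position: [530.0, -39.3, 20.2]
ee_rot: [-0.68, 0.733, -0.001, 0.002]
contact_force: [1.6, -0.4, 6.3]
gripper_width: 15.4
grasp_force: 60.8
```

```bash

python3 -m jog '[[[0.005,0.02,0.01],[0,0,0],1],[[0.005,0.04,0.01],[0,0,0],1],[[0.01,0.06,0.01],[0,0,0],1],[[0.01,0.09,0.01],[0,0,0],1],[[0.01,0.12,0.01],[0,0,0],1],[[0.015,0.16,0.01],[0,0,0],1],[[0.015,0.20,0.01],[0,0,0],1],[[0.015,0.20,0.01],[0,0,0],1]]'
python3 -m jog '[[[0.01,0.04,0],[0,0,0],1],[[0.01,0.08,0],[0,0,0],1],[[0.01,0.12,0],[0,0,0],1],[[0.015,0.16,0],[0,0,0],1],[[0.02,0.2,0],[0,0,0],1],[[0.02,0.2,0],[0,0,0],1]]'
```

```text
clock: 7.95
position: [530.9, -19.2, 20.4]
ee_rot: [-0.68, 0.733, -0.001, 0.001]
contact_force: [3.4, -2.2, 2.5]
gripper_width: 14.9
grasp_force: 60.3
clock: 8.55
position: [532.1, 1.3, 19.9]
ee_rot: [-0.68, 0.733, -0.0, 0.0]
contact_force: [2.9, 0.4, 2.4]
gripper_width: 15.0
grasp_force: 60.4
```

```bash

python3 -m jog '[[[0.01,0.08,0],[0,0,0],1],[[0.01,0.16,0],[0,0,0],1],[[0.02,0.25,0],[0,0,0],1],[[0.03,0.36,0],[0,0,0],1],[[0.03,0.36,0],[0,0,0],1],[[0.03,0.36,0],[0,0,0],1]]'
python3 -m jog '[[[0,0,0.2],[0,0,0],1],[[0,0,0.455],[0,0,0],1],[[0,0,0.455],[0,0,0],1],[[0,0,0.455],[0,0,0],1]]'
python3 - <<'E'
from h import *
for n in("top","side"):
    d=get_image(n);np.savez(f"pics/{n}4.npz",**d)
s=load("pics/side4.npz");t=load("pics/top4.npz")
a=np.hstack([cv2.resize(t["frame"][130:235,300:425],(476,400)),cv2.resize(s["frame"][150:280,270:375],(323,400))])
cv2.imwrite("pics/e.png",a[:,:,::-1])
E
```

```text
clock: 9.15
position: [533.6, 36.9, 19.2]
ee_rot: [-0.68, 0.733, 0.001, -0.001]
contact_force: [-0.1, -0.0, -2.1]
gripper_width: 14.4
grasp_force: 59.8
clock: 9.55
position: [534.2, 36.4, 65.4]
ee_rot: [-0.679, 0.734, 0.0, 0.0]
contact_force: [-0.5, -0.6, -0.9]
gripper_width: 15.1
grasp_force: 59.9
```

View pics/e.png

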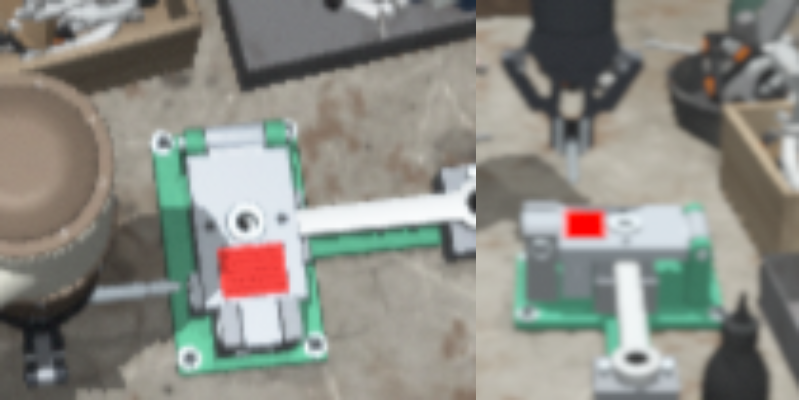

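The pin is out and held: its shank runs from crop (95,297) to (178,285). I'll measure its line and cross-check the jig.

```bash
cat >> h.py <<'E'
TH=-0.0732;RJ=np.array([[np.cos(TH),-np.sin(TH)],[np.sin(TH),np.cos(TH)]]);TJ=np.array([563.4,-109.1])
def tojig(X): X=np.asarray(X);return np.concatenate([(X[...,:2]-TJ)@RJ,X[...,2:]],-1)
def toworld(J): J=np.asarray(J,float);return np.concatenate([J[...,:2]@RJ.T+TJ,J[...,2:]],-1)
E
python3 - <<'E'
from h import *
for n in ("top","side"):
    d=load(f"pics/{n}4.npz");P=cloud(d);Q=tojig(P);f=d["frame"].astype(int)
    red=(f[...,0]>130)&(f[...,1]<70)&(f[...,2]<70)&(abs(Q[...,0])<90)&(abs(Q[...,1])<60)
    v,u=np.where(red);print(n,"pad jig",red.sum(),tojig(ray(d,u.mean(),v.mean(),71)).round(1),Q[red].mean(0).round(1))
    m=(abs(Q[...,0]+39)<14)&(Q[...,1]>44)&(Q[...,1]<112)&(Q[...,2]>40)&(Q[...,2]<80)
    print(n,"shank",m.sum())
    for y in range(44,112,8):
        k=m&(Q[...,1]>=y)&(Q[...,1]<y+8)
        if k.sum():print(y,k.sum(),np.median(Q[k],0).round(1),Q[k].max(0).round(1))
    k=(abs(Q[...,0]+68)<20)&(abs(Q[...,1])<30)&(Q[...,2]>70)&(Q[...,2]<84)
    print("cheeks",np.percentile(Q[k],[3,50,97],axis=0).round(1).tolist())
print("tcp jig",tojig(read_state()["position"]))
E
```

```text
top pad jig 104 [-31.6  -0.   71. ] [-31.6  -0.   71.1]
top shank 1
100 1 [-42.2 101.8  79.5] [-42.2 101.8  79.5]
cheeks [[-80.9, -24.7, 71.0], [-66.9, 0.0, 74.8], [-52.1, 24.5, 78.0]]
side pad jig 82 [-31.6   0.7  71. ] [-31.6  -1.4  72.3]
side shank 0
cheeks [[-79.2, -27.0, 70.4], [-66.6, -4.1, 75.9], [-51.4, 23.9, 78.5]]
tcp jig [-40.38214599 142.66279979  64.32391428]
```

```bash
python3 - <<'E'
from h import *
for n in ("top","side"):
    d=load(f"pics/{n}4.npz");P=cloud(d);Q=tojig(P)
    m=(abs(Q[...,0]+39)<14)&(Q[...,1]>44)&(Q[...,1]<116)&(Q[...,2]>72)&(Q[...,2]<100)
    for y in range(44,116,8):
        k=m&(Q[...,1]>=y)&(Q[...,1]<y+8)
        if k.sum():print(n,y,k.sum(),np.mean(Q[k],0).round(1),Q[k].max(0).round(1))
E
```

```text
top 44 3 [-40.2  51.   83.3] [-38.7  51.9  84.7]
top 52 10 [-39.4  57.3  84.9] [-35.1  59.6  89.9]
top 60 11 [-39.1  64.   85.6] [-34.4  67.1  88.4]
top 68 10 [-39.4  72.   84.4] [-36.4  74.6  88.3]
top 76 14 [-39.2  79.9  85.9] [-34.9  83.9  91.4]
top 84 13 [-39.9  88.2  84.8] [-34.9  91.9  86.2]
top 92 13 [-40.5  96.3  85.9] [-36.1  99.4  89.7]
top 100 9 [-39.8 103.5  85.5] [-35.6 106.8  88.3]
side 44 1 [-40.7  51.9  85.3] [-40.7  51.9  85.3]
side 52 8 [-38.6  55.7  84. ] [-35.2  59.7  86.8]
side 60 8 [-39.1  64.   86.3] [-35.1  66.7  87.7]
side 68 5 [-38.6  73.4  86.5] [-34.9  75.9  87.7]
side 76 5 [-39.   80.2  86.6] [-34.8  84.   87.2]
side 84 6 [-38.1  88.1  86.9] [-34.4  91.6  89. ]
side 92 5 [-39.7  97.6  86.3] [-37.   99.5  88. ]
side 100 4 [-38.2 104.   86.2] [-34.1 106.2  88.2]
side 108 6 [-37.1 112.8  86.7] [-33.9 115.1  89.3]
```

```bash

python3 -m jog '[[[-0.274,0.02,0],[0,0,0],1],[[-0.274,0.02,-0.207],[0,0,0],1],[[-0.274,0.02,-0.207],[0,0,0],1],[[-0.274,0.02,-0.207],[0,0,0],1],[[-0.274,0.02,-0.207],[0,0,0],1]]'
python3 -m jog '[[[-0.01,-0.14,0],[0,0,0],1],[[-0.017,-0.22,0],[0,0,0],1],[[-0.02,-0.28,0],[0,0,0],1],[[-0.026,-0.34,0],[0,0,0],1],[[-0.026,-0.34,0],[0,0,0],1]]'
python3 - <<'E'
from h import *
for n in("top","side"):
    d=get_image(n);np.savez(f"pics/{n}5.npz",**d);Q=tojig(cloud(d))
    for y in range(26,100,10):
        k=(abs(Q[...,0]+67)<12)&(Q[...,1]>=y)&(Q[...,1]<y+10)&(Q[...,2]>55)&(Q[...,2]<80)
        if k.sum():print(n,y,k.sum(),np.mean(Q[k],0).round(1))
print(tojig(read_state()["position"]))
E
```

```text
clock: 10.15
position: [508.0, 38.7, 44.8]
ee_rot: [-0.68, 0.733, -0.0, 0.0]
contact_force: [0.0, 1.1, -0.9]
gripper_width: 15.0
grasp_force: 59.9
clock: 10.65
position: [504.5, 3.7, 44.7]
ee_rot: [-0.679, 0.734, 0.0, -0.0]
contact_force: [-0.4, -0.1, -1.8]
gripper_width: 15.1
grasp_force: 59.9
top 26 17 [-67.3  29.9  65.2]
top 36 15 [-67.4  41.   64.7]
top 46 15 [-67.4  50.6  65.2]
top 56 10 [-68.3  60.   64.8]
top 66 1 [-71.2  67.   62.2]
side 26 1 [-64.1  26.7  75.4]
side 46 9 [-65.5  51.7  66.6]
side 56 6 [-64.5  60.7  67.2]
side 66 7 [-66.7  70.2  67. ]
side 76 20 [-64.8  82.3  66.8]
side 86 16 [-66.9  90.4  69.1]
side 96 28 [-68.2  98.9  68.6]
[-66.77583748 108.87180993  44.69495183]
```

```bash

python3 -m jog '[[[0,-0.05,0],[0,0,0],1],[[-0.01,-0.1,0],[0,0,0],1],[[-0.01,-0.15,0],[0,0,0],1],[[-0.015,-0.2,0],[0,0,0],1],[[-0.015,-0.2,0],[0,0,0],1]]'
python3 -m jog '[[[0,-0.05,0],[0,0,0],1],[[-0.01,-0.1,0],[0,0,0],1],[[-0.01,-0.15,0],[0,0,0],1],[[-0.015,-0.2,0],[0,0,0],1],[[-0.015,-0.2,0],[0,0,0],1]]'
```

```text
clock: 11.25
position: [502.9, -16.1, 44.6]
ee_rot: [-0.679, 0.734, 0.0, -0.0]
contact_force: [1.4, -0.2, -1.3]
gripper_width: 15.1
grasp_force: 59.8
clock: 11.75
position: [501.5, -36.1, 44.6]
ee_rot: [-0.679, 0.734, 0.0, -0.0]
contact_force: [-0.0, -0.8, -1.5]
gripper_width: 14.9
grasp_force: 59.8
```

```bash

python3 -m jog '[[[0,-0.05,0],[0,0,0],1],[[-0.01,-0.1,0],[0,0,0],1],[[-0.01,-0.14,0],[0,0,0],1],[[-0.01,-0.14,0],[0,0,0],1]]'
python3 -m jog '[[[0,-0.01,0],[0,0,0],1],[[0,-0.02,0],[0,0,0],1],[[0,-0.02,0],[0,0,0],1]]'
python3 -m jog '[[[0,-0.01,0],[0,0,0],1],[[0,-0.02,0],[0,0,0],1],[[0,-0.02,0],[0,0,0],1]]'
```

```text
clock: 12.15
position: [500.6, -50.0, 44.6]
ee_rot: [-0.68, 0.734, 0.0, -0.0]
contact_force: [-0.2, 0.2, -0.3]
gripper_width: 15.2
grasp_force: 59.9
clock: 12.45
position: [500.8, -51.3, 44.6]
ee_rot: [-0.68, 0.733, 0.0, 0.0]
contact_force: [-1.1, 1.2, -2.0]
gripper_width: 15.3
grasp_force: 59.9
clock: 12.75
position: [500.8, -51.4, 44.7]
ee_rot: [-0.68, 0.734, 0.001, 0.001]
contact_force: [-2.5, 11.8, -0.0]
gripper_width: 14.7
grasp_force: 60.1
```

```bash

python3 -m jog '[[[0,0.015,0],[0,0,0],1],[[0,0.015,0],[0,0,0],0],[[0,0.015,0],[0,0,0],0],[[0,0.015,0],[0,0,0],0],[[0,0.015,0.3],[0,0,0],0],[[0,0.015,0.7],[0,0,0],0],[[0.3,-0.53,0.7],[0,0,0],1],[[0.3,-0.53,0.7],[0,0,0],1],[[0.3,-0.53,0.7],[0,0,0],1],[[0.3,-0.53,0.7],[0,0,0],1]]'
python3 - <<'E'
from h import *
for n in("top","side"):
    d=get_image(n);np.savez(f"pics/{n}6.npz",**d)
s=load("pics/side6.npz");t=load("pics/top6.npz")
a=np.hstack([cv2.resize(t["frame"][130:235,300:425],(476,400)),cv2.resize(s["frame"][150:280,270:375],(323,400))])
cv2.imwrite("pics/f.png",a[:,:,::-1])
E
```

```text
clock: 13.75
position: [529.6, -106.7, 113.7]
ee_rot: [-0.679, 0.734, 0.001, -0.001]
contact_force: [0.3, 0.4, -0.7]
gripper_width: 0.3
grasp_force: 0.0
```

View pics/f.png

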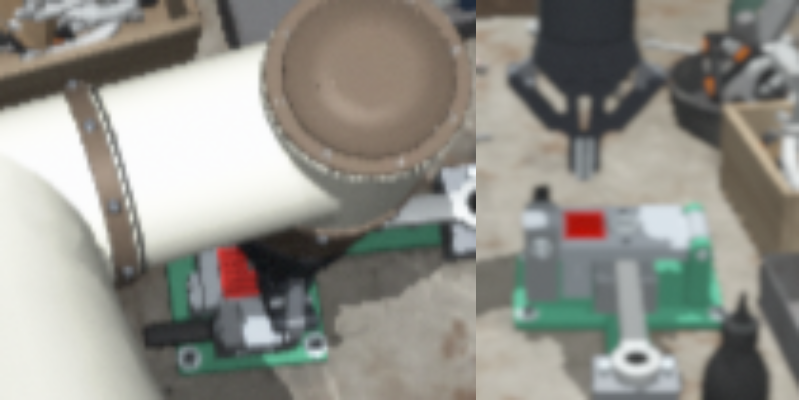

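The pin is home (handle at crop (145–215,332) against the cheek) and the gripper is above the red pad. Now pressing.

```bash

python3 -m jog '[[[0.02,0,-0.2],[0,0,0],1],[[0.02,0,-0.38],[0,0,0],1],[[0.02,0,-0.42],[0,0,0],1],[[0.02,0,-0.44],[0,0,0],1],[[0.02,0,-0.45],[0,0,0],1],[[0.02,0,-0.46],[0,0,0],1],[[0.02,0,-0.46],[0,0,0],1]]'
python3 -m jog '[[[0,0,-0.01],[0,0,0],1],[[0,0,-0.02],[0,0,0],1],[[0,0,-0.03],[0,0,0],1],[[0,0,-0.03],[0,0,0],1],[[0,0,-0.03],[0,0,0],1]]'
```

```text
clock: 14.55
position: [530.7, -105.8, 70.8]
ee_rot: [-0.68, 0.733, 0.001, -0.002]
contact_force: [-8.0, 4.2, 14.3]
gripper_width: -0.0
grasp_force: 7.3
clock: 15.05
position: [530.7, -105.8, 70.5]
ee_rot: [-0.681, 0.733, 0.001, -0.002]
contact_force: [-13.7, 6.6, 30.7]
gripper_width: -0.0
grasp_force: 15.2
```

```bash
python3 - <<'E'
from h import *
d=load("pics/top6.npz");Q=tojig(cloud(d));f=d["frame"].astype(int)
k=(f.max(-1)<75)&(abs(Q[...,0]+68)<14)&(Q[...,1]>20)&(Q[...,1]<100)&(Q[...,2]>50)&(Q[...,2]<80)
print(k.sum(),Q[k].min(0),Q[k].max(0),Q[k].mean(0))
E
python3 -m jog '[[[0,0,0],[0,0,0],1],[[0,0,0],[0,0,0],1],[[0,0,0],[0,0,0],1]]'
```

```text
130 [-80.94977695  22.64183119  56.6920094 ] [-59.0572898   75.86109227  71.65985599] [-68.05561795  50.82051323  67.11390304]
clock: 15.35
position: [530.7, -105.8, 70.6]
ee_rot: [-0.681, 0.733, 0.001, -0.001]
contact_force: [-13.3, 6.5, 31.2]
gripper_width: -0.1
grasp_force: 15.2
```

The handle ends at jig y 75.9, against 76 expected when home, and the press is steady at about 31 N.

```bash
python3 -c "from bench import job_done;print(job_done())"
```

```text
the job is handed in; nothing more can be done
None
```

I handed the job in at about 15 s of the 61 s: leaf shut on the crank, lock pin home through both cheeks and released, and the fingers still pressing the red pad at about 31 N; the judge returned no verdict.

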